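# Close and hold the split driver housing

### The arm

A 6-joint arm with a two-finger parallel gripper is mounted at the origin on a cart in front of the work surface, level with it; the furniture and walls round the work are solid. World frame = base frame: x ahead of the robot, y to its left, z up, the work surface at z = 0. Lengths are in m, angles in rad, forces in N, time in s.
With the tool pointing down it reaches from about 0.375 to 0.9 m from the base axis. Payload 3.1 kg.
Tool frame: the origin (TCP) lies midway between the tips of the shut fingers; the grasp point (between the pads) lies robot.grip_depth behind it (robot.grip_depth is the distance from the TCP to the grasp point, in m); z points along the fingers, y is the line along which they close (so a half turn about z gives the same grasp; the last joint's range is limited). The gripper opens to 87 mm and grips with 3 to 60 N. Pads are 19 mm wide; open, the fingers measure 117 mm over their backs; the gripper's body (75 mm by 190 mm) begins 51 mm behind the grasp point.
Start: joints at [1.077, 0.527, 1.433, -0, 1.181, -0.178], TCP at [0.193, 0.594, 0.223] pointing down, gripper open.
Joint ranges: [-3.08, 3.08], [-0.75, 2.2], [0.22, 2.44], [-1.43, 4.57], [0, 2.65], [-2.85, 2.85]. Speed limits (rad/s): [2.79, 2.79, 3.14, 3.14, 3.14, 3.14].

### API

Orientations are given as a unit quaternion [x, y, z, w].
In Python, from rig import robot gives the robot as it stands.
- The arm moves only by the tool inch_along, called after ">>>" as name(argument=value, ...) on one line, values as JSON. Schema: {"type":"object","properties":{"motion":{"type":"object","properties":{"moves":{"type":"array","items":{"type":"array","items":{"type":"number"},"minItems":4,"maxItems":4},"minItems":1,"maxItems":20}},"additionalProperties":false,"required":["moves"]},"finger_gap":{"type":"number"},"squeeze":{"type":"number"},"only":{"type":"string"},"quiet":{"type":"boolean"},"lines":{"type":"string"}},"required":["motion"],"additionalProperties":false}. motion is an object whose key "moves" holds a list of rows, 1 to 20 of them, each of 4 numbers: dx, dy, dz in m, then a turn about the tool's z in rad; each row shifts and turns the commanded pose from where the row before left it, along the tool's axes as they then stand; what a row does not reach is not made up. A row lasts 1/12 s, in which the tool goes at most 0.0417 m and 0.125 rad, less where a joint would pass 70% of its speed; a pose out of reach is approached as far as the arm can. finger_gap is the finger opening in m, set as the call begins (left out keeps the last). The fingers move at their own pace and stop on an object; squeeze is the grip in N (left out, the last holds). Time passes only in rows, so rows that do not move let the fingers close. The tool returns the time, the measured TCP pose, the force, the opening and the grip force at its end. only (a regular expression) keeps the lines of the reply that match it, lines (a string "A,B") keeps lines A to B, and quiet returns only ok. Input that does not fit is refused with a message, and nothing moves.
- robot.get_obs(): the state, without advancing time (a new reading comes with each control period).
- robot.camera(name): name is "side" or "top"; returns a dict with "img" (420x560x3 uint8, red, green, blue), "fx", "fy", "cx", "cy" (pixels), "xyz" and "attitude" of the camera in the world. Camera axes: x right, y down, z forward; pixel columns grow to the right and rows downward; lengths in m; the calibration is good to about 2 mm. A picture is of the moment at which its call begins. There is no depth.
- robot.hand_in(): hands the job in; it is judged then, once.
The state is a dict: "time": time; "q": joint angles; "joint_velocities": joint speeds; "joint_torque": joint torques, N m; "position": TCP position; "tool_rot": TCP orientation; "ft_force": force on the tool from outside, world axes, zero at the start; "moment": the same for the moment, N m; "grip_width": finger opening in m; "grip_force": force on a finger pad.
Only numpy, scipy, OpenCV 4.12 (cv2) and the standard library are available. Lean on these libraries where they do the work, as an engineer would, in place of code of your own. Each camera call takes 0.05 s, during which the arm holds its last target. There are 200 camera calls.

### The job

Press the open hinged strap in the lower housing half down over the lamp driver until it clicks and stays shut by itself, and let go of it. Then pick up the loose upper half, set it on the two dowels and press it against its springs until the two halves meet flush all round. Finish while still holding it pressed shut, and leave the other things on the bench where they are.

Things in the scene. Friction and masses are not known exactly. Their poses are not given: they have to be found in the camera images.
- housing: Lower half: grey trough 62 x 196 mm (x, y), rim 28 mm up, in an aluminium nest plate 96 x 222 x 8 mm fixed to the worktop on either side of the robot's centre line, turned up to 0.35 rad. Origin: centre of the plate's underside; z up, y along the housing. In it lies a white lamp driver (|x| < 16 mm, y -54 to +8 mm, top 32 mm up).
- parting (a point): Centre of the lower half's flat rim plane (parting plane), 28 mm above the housing's origin. The cover's origin comes here when the halves are closed.
- dowel_a (a point): Foot, in the rim plane, of the steel dowel at y = -88 mm, x = 0 of the housing. Diameter 8 mm, 14 mm tall above the rim; the top 5 mm taper.
- dowel_b (a point): Foot of the other, equal dowel, at y = +88 mm, x = 0 of the housing.
- pin_a (a joint): Sinking of the brass spring pin (diameter 8 mm) at y = -75 mm, x = 0 of the housing, in m: 0 = standing 4 mm above the rim, 0.004 = level with it. It starts to sink at 2 N and takes about 5 N to be level. The two pins hold the cover 4 mm off until some 8 N beyond its weight press it down.
- pin_b (a joint): The same for the equal pin at y = +75 mm.
- strap (a joint): Angle of the black strap hinged over the driver, rad: 0 = shut, level; 0.6 to 1.0 at the start (free end up), at most 1.25. Stays where it is left. From about 0.18 a nose under its free end meets a sprung ball: about 6 N down at the free end (10 N at mid-length) snap it past, and the ball then holds it shut (below 0.05).
- strap_hinge (a point): Middle of the strap's hinge axis, at x = +24, y = -23, z = +36 mm of the housing, along its y. From here the strap reaches 47 mm toward the housing's -x; 22 mm wide (y), 4 mm thick, top 38 mm above the worktop when shut. The catch post with the ball, at x = -25 mm, and the hinge posts end 37 and 39 mm up.
- strap_end (a point): Middle of the upper edge of the strap's free end, 47 mm from the hinge; moves with the strap.
- cover: Loose upper half: white plastic cover 62 x 196 x 24 mm (x, y, z), 0.13 to 0.25 kg, slots on top; hollow below (20 mm deep, side walls 3 mm, solid end blocks 30 mm long). Origin: centre of its underside. Lies open side down, turned up to 0.5 rad. A 9.5 mm hole goes upright through each end at x = 0, y = +88 and -88 mm; it fits either way round.
- spool: Bystander: spool of solder wire 58 mm in diameter, 52 mm high, standing; origin centre of its underside. Leave it alone.
- screwdriver: Bystander: screwdriver 185 mm long with a yellow handle, lying; origin at its middle, on the worktop. Leave it alone.
- tape: Bystander: roll of brown tape 84 mm in diameter, 30 mm high, lying flat; origin centre of its underside. Leave it alone.
- cutters: Bystander: side cutters with blue grips, 129 mm long, lying; origin at their middle, on the worktop. Leave them alone.

How it is judged:
By the outcome, as a careful person would: the job done as asked, in the order asked, and still so for the second after the job is handed in, while the arm keeps its last pose, push and grip.
It also fails if it takes over 45 s, if anything falls off the work surface, if the arm or the gripper's body presses on something with over 40 N, if the wrist force passes 120 N, or if a joint passes its speed limit or range.

## Working session

There is one attempt and no reset: what is moved stays moved. The work goes in short steps, Python scripts to look and compute and a tool call to move; the robot and the scene stay as the last step left them, time stands still between calls to the robot, and variables do not carry over. Pictures are saved under pics/ and viewed, at most 10 in all, crops included, and the job is handed in when it is done.

```bash
ls; mkdir -p pics; python3 - <<'E'
from rig import robot
import cv2,numpy as np
for n in("top","side"):
    c=robot.camera(n); cv2.imwrite(f"pics/{n}0.png",c["img"][:,:,::-1]); print(n,{k:v for k,v in c.items() if k!="img"})
print(robot.grip_depth); print(robot.get_obs())
E
```

```text
pics
rig.py
top {'fx': 541.1279650928432, 'fy': 541.1279650928432, 'cx': 280.2024707476732, 'cy': 211.51571119555655, 'xyz': array([0.47170377, 0.00421821, 1.57952284]), 'attitude': array([-0.70218992,  0.711106  , -0.02893524,  0.02050185])}
side {'fx': 474.327617355981, 'fy': 474.327617355981, 'cx': 285.1943972620591, 'cy': 214.2343356206091, 'xyz': array([0.22537809, 1.35221835, 0.73023987]), 'attitude': array([-0.12193979,  0.83488573, -0.53281973,  0.06480462])}
0.0187
{'time': 0.1, 'q': array([ 1.07749331e+00,  5.28363856e-01,  1.43375730e+00,  2.70077759e-07,
        1.18142553e+00, -1.78518745e-01]), 'joint_velocities': array([ 1.26066884e-03, -2.14104111e-03, -2.70797165e-03,  1.91929939e-03,
        1.55044154e-05,  1.49515460e-03]), 'joint_torque': array([-1.04979943e-03, -4.40990746e+01, -1.77151197e+01,  6.34376099e-02,
        5.33880084e-02, -4.42127146e-05]), 'position': array([0.19317384, 0.5937067 , 0.22168061]), 'tool_rot': array([ 1.56743091e-01,  9.87638926e-01, -9.22369668e-04, -3.22170919e-04]), 'ft_force': array([-0.00193716, -0.42575096,  0.07924985]), 'moment': array([0.00836206, 0.00878869, 0.02542107]), 'grip_force': 0.0, 'grip_width': 0.08695913541677149}
```

View pics/top0.png

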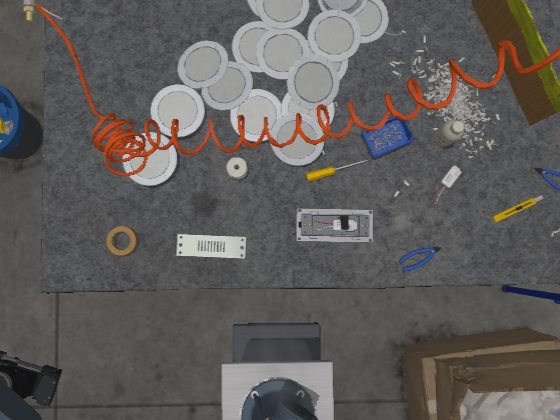

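View pics/side0.png

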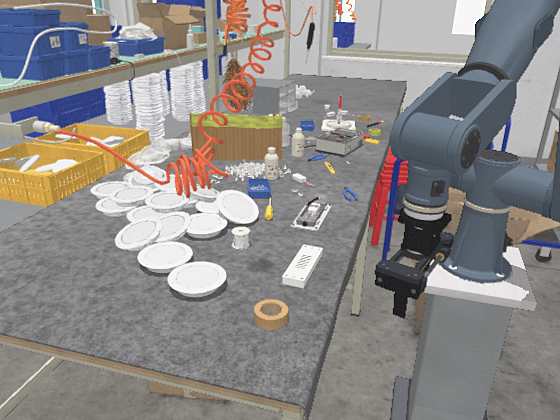

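Top view: cover at about (211,246), housing at about (334,225), strap black at (343,222), spool (237,168), tape (121,241), screwdriver (335,170), cutters (420,258). Side view: cover at (303,266), housing at (312,212). Zooming in.

```bash
python3 - <<'E'
import cv2,numpy as np
t=cv2.imread("pics/top0.png"); s=cv2.imread("pics/side0.png")
z=lambda im,x,y,w,h,k:cv2.resize(im[y:y+h,x:x+w],None,fx=k,fy=k,interpolation=cv2.INTER_CUBIC)
a=np.vstack([z(t,290,200,90,50,6),z(t,170,226,90,44,6)]) 
b=z(s,270,190,80,100,6)
b=b[:564]; o=np.zeros((600,800,3),np.uint8)
cv2.imwrite("pics/z1.png",a); cv2.imwrite("pics/z2.png",z(s,270,190,80,100,6))
print(a.shape)
E
```

```text
(564, 540, 3)
```

View pics/z1.png

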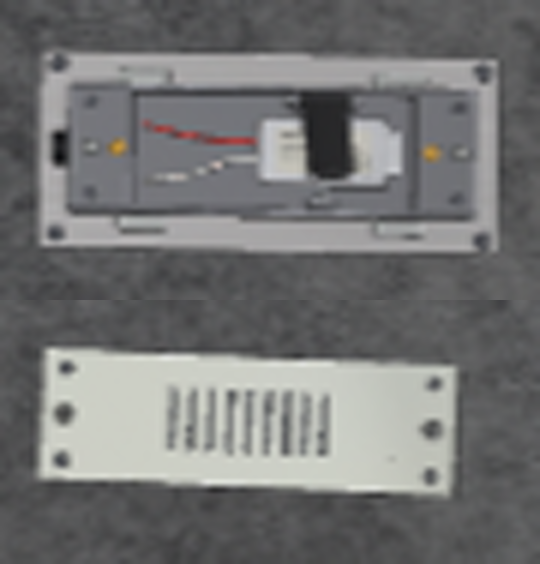

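View pics/z2.png

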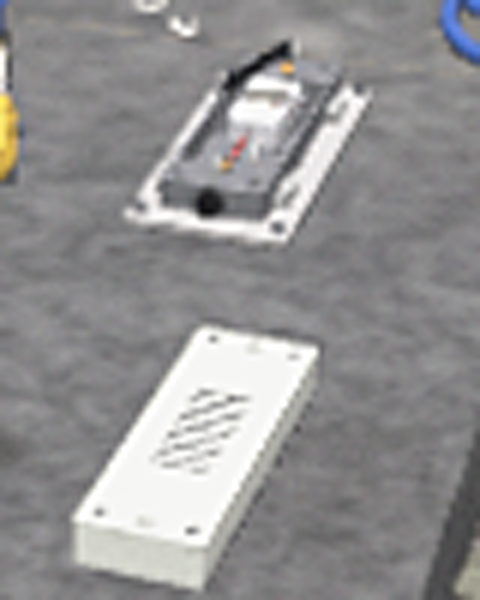

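Top crop (×6, origin (290,200) and (170,226)): housing brass pins at (118,147),(431,152), plate screws at the four corners, strap with hinge at far side (+x), free end (330,175); cover with holes at (64,413),(431,429) and corner screws. Side crop (×6, origin (270,190)): cover screws (212,339),(294,357),(100,512),(193,530); strap raised, tip (292,45); pins (287,68),(225,165).

```bash
cat > h.py <<'E'
import numpy as np,cv2
from scipy.spatial.transform import Rotation as R
from rig import robot
def cam(n,save=None):
    c=robot.camera(n)
    if save: cv2.imwrite(save,c["img"][:,:,::-1])
    return c
def ray(c,p):
    d=np.array([(p[0]-c["cx"])/c["fx"],(p[1]-c["cy"])/c["fy"],1]); d=R.from_quat(c["attitude"]).apply(d)
    return np.array(c["xyz"]),d/np.linalg.norm(d)
def onz(c,p,z):
    o,d=ray(c,p); return o+d*(z-o[2])/d[2]
def tri(c1,p1,c2,p2):
    o1,d1=ray(c1,p1);o2,d2=ray(c2,p2)
    s=np.linalg.lstsq(np.c_[d1,-d2],o2-o1,rcond=None)[0]
    a,b=o1+d1*s[0],o2+d2*s[1]; return (a+b)/2,np.linalg.norm(a-b)
def proj(c,P):
    q=R.from_quat(c["attitude"]).inv().apply(np.asarray(P)-c["xyz"]); return np.array([c["cx"]+c["fx"]*q[0]/q[2],c["cy"]+c["fy"]*q[1]/q[2]])
def blob(c,p,r=2.5,kind="dark"):
    im=c["img"].astype(float); g=im.mean(2)
    if kind=="brass": g=-(im[:,:,0]-im[:,:,2])
    p=np.array(p,float)
    for _ in range(4):
        x0,y0=np.round(p).astype(int); k=int(np.ceil(r))+1
        Y,X=np.mgrid[y0-k:y0+k+1,x0-k:x0+k+1]; v=g[y0-k:y0+k+1,x0-k:x0+k+1]
        m=np.hypot(X-p[0],Y-p[1])<=r
        w=np.clip(np.median(v[m])-v,0,None)*m
        if w.sum()==0: break
        p=np.array([(w*X).sum(),(w*Y).sum()])/w.sum()
    return p
def crop(ox,oy,x,y,k=6): return (ox+(x+.5)/k-.5,oy+(y+.5)/k-.5)
E
python3 - <<'E'
from h import *
np.set_printoptions(precision=4,suppress=True)
t,s=cam("top"),cam("side")
T=lambda x,y:crop(290,200,x,y); C=lambda x,y:crop(170,226,x,y-300); S=lambda x,y:crop(270,190,x,y)
print("pins")
for a,b in(((118,147),(225,165)),((431,152),(287,68))):
    pt,ps=blob(t,T(*a),2.5,"brass"),blob(s,S(*b),2,"brass"); print(pt,ps,*tri(t,pt,s,ps),onz(t,pt,.032))
print("plate screws z=8")
q=[onz(t,blob(t,T(*a)),.008) for a in((58,63),(484,72),(56,232),(481,240))]; print(np.array(q),np.mean(q,0))
print("dowel tips z=42",[onz(t,T(*a),.042) for a in((90,147),(461,152))])
print("cover screws")
for a,b in(((434,384),(294-82,339)),((430,476),(294,357)),((66,368),(100,512)),((61,459),(193,530))):
    pt,ps=blob(t,C(*a),2),blob(s,S(*b),1.8); print(pt,ps,*tri(t,pt,s,ps),onz(t,pt,.024))
print("cover holes",[onz(t,blob(t,C(*a),2.5),.024) for a in((64,413),(431,429))])
print("strap end",*tri(t,T(330,178),s,S(292,45)))
E
```

```text
pins
[309.1639 224.0525] [307.4375 216.625 ] [ 0.5419 -0.0978  0.0297] 0.002384957756416312 [ 0.543  -0.0974  0.032 ]
[361.4267 225.0517] [317.3879 200.758 ] [ 0.5383 -0.248   0.0281] 0.00020384196559021248 [ 0.5382 -0.2473  0.032 ]
plate screws z=8
[[ 0.5856 -0.0709  0.008 ]
 [ 0.5776 -0.2773  0.008 ]
 [ 0.5029 -0.0683  0.008 ]
 [ 0.4943 -0.2735  0.008 ]] [ 0.5401 -0.1725  0.008 ]
dowel tips z=42 [array([ 0.5426, -0.0837,  0.042 ]), array([ 0.538 , -0.2599,  0.042 ])]
cover screws
[241.9797 239.5305] [305.131  245.9821] [0.5015 0.0958 0.0226] 0.00026230264352100836 [0.5013 0.0957 0.024 ]
[241.1692 254.9318] [318.4618 248.9402] [0.4581 0.0986 0.0211] 0.0015956387648643103 [0.4573 0.0983 0.024 ]
[180.6359 236.7064] [286.1106 274.8918] [0.5123 0.2718 0.0219] 0.0013053383123052217 [0.5117 0.2713 0.024 ]
[179.6582 252.2537] [301.5693 277.9498] [0.4677 0.2745 0.0224] 0.0010136843621512152 [0.4672 0.2741 0.024 ]
cover holes [array([0.4895, 0.2727, 0.024 ]), array([0.4798, 0.0973, 0.024 ])]
strap end [ 0.5254 -0.1942  0.0664] 0.00029802412574525316
```

```bash
cat >> h.py <<'E'
H=np.array([.5403,-.1723]);HY=-.034; CV=np.array([.4845,.185]);CY=-.057
def hw(x,y,c=H,a=HY): return c+np.array([[np.cos(a),-np.sin(a)],[np.sin(a),np.cos(a)]])@[x,y]
def go(tgt,ydir,pos=None):
    "turn about tool z bringing tool y to world angle ydir (mod pi), then shift in the turned tool axes"
    o=robot.get_obs(); M=R.from_quat(o["tool_rot"]); y=M.apply([0,1,0]); a=np.arctan2(y[1],y[0])
    d=(ydir-a+np.pi/2)%np.pi-np.pi/2; M2=M*R.from_euler("z",-d)
    print("t",round(o["time"],2),"q",o["q"].round(2),"pos",o["position"].round(4),"F",o["ft_force"].round(1),"yawerr",round(d,4)," TURN",round(-d,4),"SHIFT",M2.inv().apply(np.array(tgt)-o["position"]).round(4),"w",round(o["grip_width"],4))
E
python3 -c "
from h import *
go([*hw(-.013,-.023),.10],np.pi/2+HY)"
```

```text
t 0.2 q [ 1.08  0.53  1.43 -0.    1.18 -0.18] pos [0.1933 0.5939 0.2219] F [-0.7 -0.3 -0.2] yawerr 0.2808  TURN -0.2808 SHIFT [-0.3599 -0.7768  0.1227] w 0.0872
```

>>> inch_along(motion={"moves": [[0,0,0,-0.0936],[0,0,0,-0.0936],[0,0,0,-0.0936],[-0.016,-0.036,0.004,0],[-0.016,-0.036,0.004,0],[-0.016,-0.036,0.004,0],[-0.016,-0.036,0.004,0],[-0.016,-0.036,0.004,0],[-0.016,-0.036,0.004,0],[-0.016,-0.036,0.004,0],[-0.016,-0.036,0.004,0],[-0.016,-0.036,0.004,0],[-0.016,-0.036,0.004,0],[-0.016,-0.036,0.004,0],[-0.016,-0.036,0.004,0],[-0.016,-0.036,0.004,0],[-0.016,-0.036,0.004,0],[-0.016,-0.036,0.004,0],[-0.016,-0.036,0.004,0],[-0.016,-0.036,0.004,0]]}, finger_gap=0, squeeze=20)

```text
time: 1.87
position: [0.4449, -0.0287, 0.1544]
tool_rot: [0.017, 1.0, 0.0, 0.0]
ft_force: [1.0, -0.1, -0.1]
grip_width: 0.0003
grip_force: 0.0
```

```bash
python3 -c "
from h import *
go([*hw(-.013,-.023),.10],np.pi/2+HY)"
```

```text
t 1.87 q [-0.32  0.4   1.94  0.    0.8  -1.85] pos [ 0.4449 -0.0287  0.1544] F [ 1.  -0.1 -0.1] yawerr 0.0006  TURN -0.0006 SHIFT [-0.0872 -0.1633  0.0544] w 0.0003
```

>>> inch_along(motion={"moves": [[-0.0174,-0.0326,0.0108,0],[-0.0174,-0.0326,0.0108,0],[-0.0174,-0.0326,0.0108,0],[-0.0174,-0.0326,0.0108,0],[-0.0174,-0.0326,0.0108,0],[0,0,0,0],[0,0,0,0]]})

```text
time: 2.45
position: [0.5265, -0.1946, 0.0996]
tool_rot: [0.019, 1.0, 0.0, -0.0]
ft_force: [-0.7, 0.5, 0.8]
grip_width: 0.0006
grip_force: 0.0
```

```bash
python3 -c "
from h import *
go([*hw(-.013,-.023),.038],np.pi/2+HY)"
```

```text
t 2.45 q [-0.55  0.62  1.7   0.    0.83 -2.09] pos [ 0.5265 -0.1946  0.0996] F [-0.7  0.5  0.8] yawerr 0.003  TURN -0.003 SHIFT [-0.0001 -0.0003  0.0616] w 0.0006
```

>>> inch_along(motion={"moves": [[0,0,0.007,0],[0,0,0.007,0],[0,0,0.007,0],[0,0,0.007,0],[0,0,0.007,0],[0,0,0.007,0],[0,0,0.005,0],[0,0,0.005,0],[0,0,0,0]]})

```text
time: 3.2
position: [0.5257, -0.1922, 0.0474]
tool_rot: [0.017, 1.0, 0.0, -0.0]
ft_force: [-0.7, -0.6, 0.6]
grip_width: 0.0007
grip_force: 0.0
```

>>> inch_along(motion={"moves": [[0,0,0.002,0],[0,0,0.002,0],[0,0,0.002,0],[0,0,0,0]]})

```text
time: 3.53
position: [0.5261, -0.1926, 0.0424]
tool_rot: [0.017, 1.0, -0.0, 0.0]
ft_force: [1.1, 0.2, -0.4]
grip_width: 0.0001
grip_force: 0.0
```

>>> inch_along(motion={"moves": [[0,0,0.001,0],[0,0,0.001,0],[0,0,0,0]]})

```text
time: 3.78
position: [0.5259, -0.1925, 0.0404]
tool_rot: [0.017, 1.0, -0.0, 0.0]
ft_force: [-0.4, 0.3, -0.2]
grip_width: 0.0002
grip_force: 0.0
```

>>> inch_along(motion={"moves": [[0,0,0.001,0],[0,0,0.001,0],[0,0,0,0]]})

```text
time: 4.03
position: [0.526, -0.1925, 0.0385]
tool_rot: [0.017, 1.0, -0.0, 0.0]
ft_force: [-0.6, 0.2, 0.5]
grip_width: 0.0007
grip_force: 0.0
```

>>> inch_along(motion={"moves": [[0,0,0.001,0],[0,0,0.001,0],[0,0,0,0]]})

```text
time: 4.28
position: [0.526, -0.1925, 0.0383]
tool_rot: [0.017, 1.0, -0.0, 0.0]
ft_force: [-2.5, 1.4, 12.8]
grip_width: 0.0004
grip_force: 6.2
```

```bash
python3 - <<'E'
from h import *
t,s=cam("top"),cam("side")
z=lambda c,x,y,w,h,k:cv2.resize(c["img"][y:y+h,x:x+w,::-1],None,fx=k,fy=k,interpolation=cv2.INTER_CUBIC)
cv2.imwrite("pics/b.png",np.hstack([z(t,290,195,65,60,6),z(s,280,185,65,60,6)]))
E
```

```text
(no output)
```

View pics/b.png

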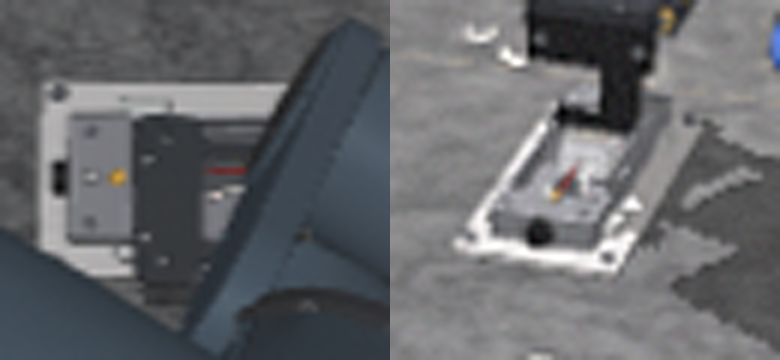

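The picture shows the closed fingers on the strap lying level across the driver; contact at z 38.3 mm matches shut height (38). Lift, turn for the cover grasp, and open.

>>> inch_along(motion={"moves": [[0,0,0.0005,0],[0,0,0,0],[0,0,-0.008,0],[0,0,-0.015,0],[0,0,-0.02,0],[0,0,-0.03,0],[0,0,-0.03,0.1226],[0,0,0,0.1226],[0,0,0,0.1226],[0,0,0,0.1226],[0,0,0,0.1226],[0,0,0,0.1226],[0,0,0,0.1226],[0,0,0,0.1226],[0,0,0,0.1226],[0,0,0,0.1226],[0,0,0,0.1226],[0,0,0,0.1226],[0,0,0,0.1226],[0,0,0,0]]}, finger_gap=0.087)

```text
time: 6.05
position: [0.5258, -0.1923, 0.139]
tool_rot: [0.728, 0.686, -0.0, -0.0]
ft_force: [-0.2, -0.8, -0.7]
grip_width: 0.0875
grip_force: 0.0
```

```bash
python3 -c "
from h import *
go([*CV,.08],CY)"
```

```text
t 6.05 q [-0.55  0.55  1.68  0.    0.91 -0.49] pos [ 0.5258 -0.1923  0.139 ] F [-0.2 -0.8 -0.7] yawerr 0.0021  TURN -0.0021 SHIFT [ 0.3743 -0.0627  0.0591] w 0.0875
```

>>> inch_along(motion={"moves": [[0.0374,-0.0063,0,0],[0.0374,-0.0063,0.005,0],[0.0374,-0.0063,0.005,0],[0.0374,-0.0063,0.005,0],[0.0374,-0.0063,0.005,0],[0.0374,-0.0063,0.006,0],[0.0374,-0.0063,0.008,0],[0.0374,-0.0063,0.008,0],[0.0374,-0.0062,0.008,0],[0.0374,-0.0062,0.009,-0.002],[0,0,0,0],[0,0,0,0]]}, finger_gap=0.087)

```text
time: 7.05
position: [0.4835, 0.1865, 0.0796]
tool_rot: [0.724, 0.69, -0.001, -0.0]
ft_force: [1.0, 0.3, -0.1]
grip_width: 0.0867
grip_force: 0.0
```

```bash
python3 - <<'E'
from h import *
go([*CV,.005],CY)
t,s=cam("top"),cam("side")
z=lambda c,x,y,w,h,k:cv2.resize(c["img"][y:y+h,x:x+w,::-1],None,fx=k,fy=k,interpolation=cv2.INTER_CUBIC)
cv2.imwrite("pics/c.png",np.vstack([np.hstack([z(t,290,195,90,60,4),z(s,280,185,65,60,4)]),cv2.resize(z(s,250,210,155,90,4),(620,360))]))
E
```

```text
t 7.05 q [ 0.15  0.61  1.82 -0.    0.71  0.2 ] pos [0.4835 0.1865 0.0796] F [ 1.   0.3 -0.1] yawerr -0.0096  TURN 0.0096 SHIFT [-0.0014  0.0012  0.0746] w 0.0867
```

View pics/c.png

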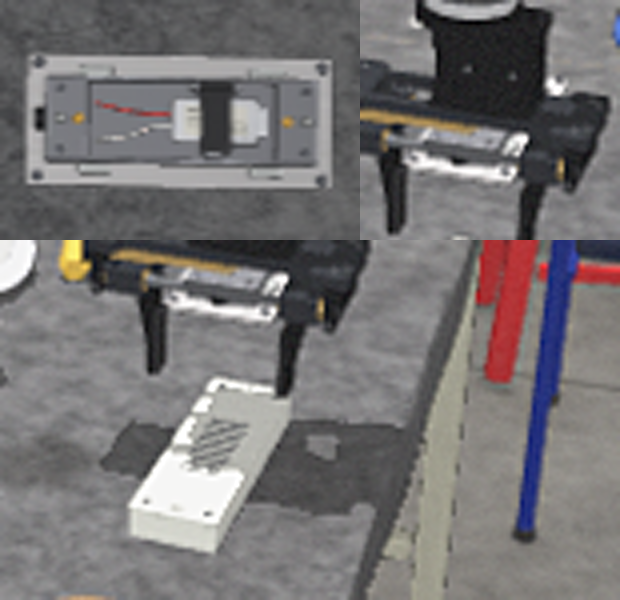

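Strap lies full length across the trough at px (215,80)–(215,155), shut by itself; fingers straddle the cover. Descend.

>>> inch_along(motion={"moves": [[-0.0014,0.0012,0.005,0.0096],[0,0,0.01,0],[0,0,0.015,0],[0,0,0.015,0],[0,0,0.013,0],[0,0,0.01,0],[0,0,0.006,0],[0,0,0,0],[0,0,0,0]]})

```text
time: 7.9
position: [0.4857, 0.1825, 0.0058]
tool_rot: [0.73, 0.684, -0.0, -0.0]
ft_force: [-0.1, 0.3, -0.2]
grip_width: 0.0871
grip_force: 0.0
```

```bash
python3 -c "
from h import *
go([*CV,.005],CY)"
```

```text
t 7.9 q [ 0.14  0.75  1.84 -0.    0.55  0.21] pos [0.4857 0.1825 0.0058] F [-0.1  0.3 -0.2] yawerr 0.0084  TURN -0.0084 SHIFT [ 0.0024 -0.0013  0.0008] w 0.0871
```

>>> inch_along(motion={"moves": [[0,0,0,0],[0,0,0,0]]})

```text
time: 8.07
position: [0.4862, 0.183, 0.0067]
tool_rot: [0.73, 0.684, 0.001, 0.0]
ft_force: [0.1, -0.2, -0.2]
grip_width: 0.0871
grip_force: 0.0
```

```bash
python3 -c "
from h import *
go([*CV,.005],CY)"
```

```text
t 8.07 q [ 0.14  0.75  1.84 -0.    0.55  0.21] pos [0.4862 0.183  0.0067] F [ 0.1 -0.2 -0.2] yawerr 0.0076  TURN -0.0076 SHIFT [ 0.0019 -0.0018  0.0017] w 0.0871
```

>>> inch_along(motion={"moves": [[0.002,-0.0016,0.0015,-0.008],[0,0,0,0]]})

```text
time: 8.23
position: [0.484, 0.1854, 0.0049]
tool_rot: [0.727, 0.687, 0.0, 0.0]
ft_force: [-0.2, 0.2, -0.2]
grip_width: 0.0875
grip_force: 0.0
```

>>> inch_along(motion={"moves": [[0,0,0,0],[0,0,0,0],[0,0,0,0],[0,0,0,0],[0,0,0,0],[0,0,0,0],[0,0,0,0],[0,0,0,0]]}, finger_gap=0.05, squeeze=50)

```text
time: 8.9
position: [0.4846, 0.1852, 0.0046]
tool_rot: [0.727, 0.687, 0.0, 0.0]
ft_force: [0.1, 0.5, -0.0]
grip_width: 0.0617
grip_force: 50.0
```

```bash
python3 -c "
from h import *
go([*CV,.005],CY)"
```

```text
t 8.9 q [ 0.15  0.75  1.85 -0.    0.54  0.21] pos [0.4846 0.1852 0.0046] F [ 0.1  0.5 -0. ] yawerr -0.0004  TURN 0.0004 SHIFT [-0.0002 -0.0001 -0.0004] w 0.0617
```

>>> inch_along(motion={"moves": [[0,0,-0.01,0],[0,0,-0.02,0],[0,0,-0.025,0],[0,0,-0.025,0],[0,0,-0.02,0],[0,0,-0.005,-0.023],[0,0,0,0],[0,0,0,0]]})

```text
time: 9.57
position: [0.4834, 0.185, 0.1093]
tool_rot: [0.719, 0.695, -0.0, -0.0]
ft_force: [0.0, 0.5, -2.9]
grip_width: 0.0617
grip_force: 50.0
```

```bash
python3 -c "
from h import *
go([*H,.095],HY)"
```

```text
t 9.57 q [ 0.15  0.56  1.8  -0.    0.78  0.18] pos [0.4834 0.185  0.1093] F [ 0.   0.5 -2.9] yawerr -0.0005  TURN 0.0005 SHIFT [-0.3552  0.069   0.0143] w 0.0617
```

>>> inch_along(motion={"moves": [[-0.02,0.004,0,0],[-0.0335,0.0065,0,0],[-0.0335,0.0065,0,0],[-0.0335,0.0065,0,0],[-0.0335,0.0065,0,0],[-0.0335,0.0065,0,0],[-0.0335,0.0065,0,0],[-0.0335,0.0065,0,0],[-0.0335,0.0065,0.002,0],[-0.0335,0.0065,0.004,0],[-0.0225,0.0045,0.005,0],[-0.011,0.002,0.003,0],[0,0,0,0],[0,0,0,0],[0,0,0,0],[0,0,0,0]]})

```text
time: 10.9
position: [0.5404, -0.1698, 0.0953]
tool_rot: [0.718, 0.696, -0.0, -0.001]
ft_force: [-0.4, -0.9, -1.1]
grip_width: 0.0617
grip_force: 50.0
```

```bash
python3 - <<'E'
from h import *
go([*H,.06],HY)
t,s=cam("top"),cam("side")
z=lambda c,x,y,w,h,k:cv2.resize(c["img"][y:y+h,x:x+w,::-1],None,fx=k,fy=k,interpolation=cv2.INTER_CUBIC)
cv2.imwrite("pics/d.png",np.hstack([z(t,275,180,110,90,4),z(s,275,165,80,90,4)]))
E
```

```text
t 10.9 q [-0.5   0.63  1.69  0.    0.83 -0.47] pos [ 0.5404 -0.1698  0.0953] F [-0.4 -0.9 -1.1] yawerr -0.0023  TURN 0.0023 SHIFT [-0.0026  0.      0.0353] w 0.0617
```

View pics/d.png

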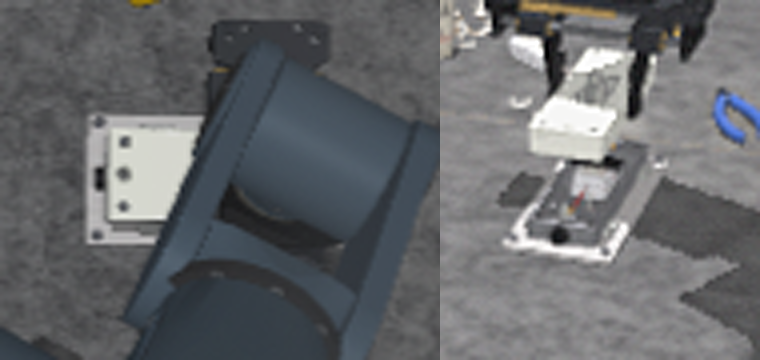

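Top view (×4, origin (275,180)): cover's +y end hole at (123,174), screws (125,142),(123,207), over the housing plate; side view shows the cover level above the trough. Correct, lower to above the dowels, and measure the hole.

>>> inch_along(motion={"moves": [[-0.0026,0,0.01,0.0023],[0,0,0.012,0],[0,0,0.01,0],[0,0,0.003,0],[0,0,0,0],[0,0,0,0],[0,0,0,0],[0,0,0,0]]})

```text
time: 11.67
position: [0.5416, -0.1748, 0.061]
tool_rot: [0.72, 0.694, 0.0, 0.001]
ft_force: [0.7, -0.5, -2.1]
grip_width: 0.0614
grip_force: 50.0
```

```bash
python3 - <<'E'
from h import *
np.set_printoptions(precision=4,suppress=True)
go([*H,.06],HY)
c=[cam("top") for _ in range(2)][-1]; o=robot.get_obs(); p=o["position"]; zt=p[2]-.0046+.024
for n,(x,y) in {"hole":(0,.088),"s1":(.0225,.088),"s2":(-.0225,.088)}.items():
    e=hw(x,y,p[:2],HY); px=blob(c,proj(c,[*e,zt]),2.5 if n=="hole" else 2); m=onz(c,px,zt)
    print(n,px,"measured",m,"from TCP, housing frame",hw(*(m[:2]-p[:2]),np.zeros(2),-HY),"rel H",hw(*(m[:2]-H),np.zeros(2),-HY))
E
```

```text
t 11.67 q [-0.51  0.68  1.7   0.    0.76 -0.47] pos [ 0.5416 -0.1748  0.061 ] F [ 0.7 -0.5 -2.1] yawerr 0.0019  TURN -0.0019 SHIFT [ 0.0025 -0.0014  0.001 ] w 0.0614
hole [306.5495 222.9709] measured [ 0.5438 -0.087   0.0804] from TCP, housing frame [-0.0006  0.0878] rel H [0.0006 0.0853]
s1 [306.6319 215.2855] measured [ 0.5652 -0.0876  0.0804] from TCP, housing frame [0.0208 0.0879] rel H [0.022  0.0855]
s2 [306.3534 231.0614] measured [ 0.5214 -0.0861  0.0804] from TCP, housing frame [-0.0231  0.0879] rel H [-0.0218  0.0855]
```

>>> inch_along(motion={"moves": [[0.0025,-0.0007,0,-0.001],[0,0,0.005,0],[0,0,0.004,0],[0,0,0,0],[0,0,0,0],[0,0,0,0]]})

```text
time: 12.27
position: [0.5405, -0.172, 0.0513]
tool_rot: [0.719, 0.695, -0.0, -0.0]
ft_force: [0.1, 0.1, -2.6]
grip_width: 0.0618
grip_force: 50.0
```

```bash
python3 - <<'E'
from h import *
np.set_printoptions(precision=4,suppress=True)
go([*H,.0445],HY)
c=cam("top"); o=robot.get_obs(); p=o["position"]; zt=p[2]-.0046+.024
for n,(x,y) in {"hole":(0,.088),"s1":(.0225,.088),"s2":(-.0225,.088)}.items():
    e=hw(x,y,p[:2],HY); px=blob(c,proj(c,[*e,zt]),2.5 if n=="hole" else 2); m=onz(c,px,zt)
    print(n,"rel H",hw(*(m[:2]-H),np.zeros(2),-HY))
E
```

```text
t 12.27 q [-0.51  0.7   1.71  0.    0.73 -0.47] pos [ 0.5405 -0.172   0.0513] F [ 0.1  0.1 -2.6] yawerr 0.0009  TURN -0.0009 SHIFT [-0.0003 -0.0002  0.0068] w 0.0618
hole rel H [-0.0011  0.0878]
s1 rel H [0.0206 0.0883]
s2 rel H [-0.0229  0.088 ]
```

>>> inch_along(motion={"moves": [[0,0.0004,0.003,0],[0,0,0.002,0],[0,0,0.0015,0],[0,0,0,0],[0,0,0,0]]})

```text
time: 12.73
position: [0.5408, -0.172, 0.0448]
tool_rot: [0.719, 0.695, -0.0, -0.0]
ft_force: [-0.2, 0.9, -1.4]
grip_width: 0.0615
grip_force: 50.0
```

>>> inch_along(motion={"moves": [[0,0,0.001,0],[0,0,0.001,0],[0,0,0,0],[0,0,0,0]]})

```text
time: 13.07
position: [0.5411, -0.1721, 0.0431]
tool_rot: [0.719, 0.695, 0.0, 0.0]
ft_force: [-0.1, -0.7, -2.4]
grip_width: 0.0614
grip_force: 50.0
```

```bash
python3 -c "
from h import *
go([*H,.0445],HY);print(robot.get_obs()['moment'])"
```

```text
t 13.07 q [-0.5   0.71  1.71  0.    0.72 -0.47] pos [ 0.5411 -0.1721  0.0431] F [-0.1 -0.7 -2.4] yawerr 0.0009  TURN -0.0009 SHIFT [-0.0002 -0.0007 -0.0014] w 0.0614
[-0.11074692  0.02841106 -0.04258589]
```

>>> inch_along(motion={"moves": [[0,0,0.001,0],[0,0,0.001,0],[0,0,0.001,0],[0,0,0,0],[0,0,0,0]]})

```text
time: 13.48
position: [0.5419, -0.1725, 0.0402]
tool_rot: [0.719, 0.695, 0.0, 0.001]
ft_force: [2.2, -0.5, -1.5]
grip_width: 0.0614
grip_force: 50.0
```

```bash
python3 -c "
from h import *
go([*H,.0326],HY);print(robot.get_obs()['moment'])"
```

```text
t 13.48 q [-0.5   0.72  1.71  0.    0.71 -0.47] pos [ 0.5419 -0.1725  0.0402] F [ 2.2 -0.5 -1.5] yawerr 0.0009  TURN -0.0009 SHIFT [ 0.0002 -0.0016  0.0076] w 0.0614
[-0.15368207 -0.47894808  0.03949502]
```

>>> inch_along(motion={"moves": [[0,0.001,0,0],[0,0,0.001,0],[0,0,0.001,0],[0,0,0,0],[0,0,0,0]]})

```text
time: 13.9
position: [0.5419, -0.1721, 0.0379]
tool_rot: [0.719, 0.695, 0.0, -0.0]
ft_force: [1.7, -0.2, -2.6]
grip_width: 0.0614
grip_force: 50.0
```

```bash
python3 -c "
from h import *
go([*H,.0326],HY);print(robot.get_obs()['moment'])"
```

```text
t 13.9 q [-0.5   0.72  1.71  0.    0.71 -0.47] pos [ 0.5419 -0.1721  0.0379] F [ 1.7 -0.2 -2.6] yawerr 0.0009  TURN -0.0009 SHIFT [-0.0003 -0.0016  0.0053] w 0.0614
[-0.07232218 -0.2955684   0.06064522]
```

>>> inch_along(motion={"moves": [[0,0.0006,0.001,0],[0,0,0.001,0],[0,0,0.001,0],[0,0,0,0],[0,0,0,0]]}, squeeze=60)

```text
time: 14.32
position: [0.542, -0.1719, 0.0353]
tool_rot: [0.719, 0.695, -0.0, -0.001]
ft_force: [-1.3, 0.6, 3.7]
grip_width: 0.0613
grip_force: 60.0
```

>>> inch_along(motion={"moves": [[0,0,0.001,0],[0,0,0.001,0],[0,0,0,0],[0,0,0,0]]})

```text
time: 14.65
position: [0.5421, -0.1719, 0.0333]
tool_rot: [0.719, 0.695, -0.0, -0.0]
ft_force: [-2.0, 0.7, 5.7]
grip_width: 0.0616
grip_force: 60.0
```

```bash
python3 -c "
from h import *
go([*H,.0326],HY);print(robot.get_obs()['moment'])"
```

```text
t 14.65 q [-0.5   0.73  1.71 -0.    0.7  -0.47] pos [ 0.5421 -0.1719  0.0333] F [-2.   0.7  5.7] yawerr 0.0009  TURN -0.0009 SHIFT [-0.0005 -0.0017  0.0007] w 0.0616
[0.01314954 0.38898688 0.0487456 ]
```

>>> inch_along(motion={"moves": [[0,-0.0004,0.001,0],[0,0,0.001,0],[0,0,0,0],[0,0,0,0]]})

```text
time: 14.98
position: [0.542, -0.1719, 0.0326]
tool_rot: [0.719, 0.695, 0.0, 0.0]
ft_force: [-1.7, 0.9, 14.1]
grip_width: 0.0616
grip_force: 60.0
```

>>> inch_along(motion={"moves": [[0,0,0.001,0],[0,0,0,0],[0,0,0,0]]})

```text
time: 15.23
position: [0.542, -0.1719, 0.0325]
tool_rot: [0.719, 0.695, 0.0, 0.0]
ft_force: [-3.4, 2.3, 20.2]
grip_width: 0.0619
grip_force: 60.0
```

```bash
python3 -c "
from h import *
go([*H,.0326],HY);print(robot.get_obs()['moment'])"
```

```text
t 15.23 q [-0.5   0.73  1.71  0.    0.7  -0.47] pos [ 0.542  -0.1719  0.0325] F [-3.4  2.3 20.2] yawerr 0.0008  TURN -0.0008 SHIFT [-0.0005 -0.0017 -0.0001] w 0.0619
[0.30552906 0.70972282 0.00121603]
```

>>> inch_along(motion={"moves": [[0,-0.0003,0.001,0],[0,0,0,0],[0,0,0,0],[0,0,0,0],[0,0,0,0]]})

```text
time: 15.65
position: [0.542, -0.1719, 0.0325]
tool_rot: [0.719, 0.695, 0.0, 0.001]
ft_force: [-5.2, 2.6, 26.5]
grip_width: 0.0617
grip_force: 60.0
```

```bash
python3 - <<'E'
from h import *
go([*H,.0326],HY);print(robot.get_obs()['moment'])
t,s=cam("top"),cam("side")
z=lambda c,x,y,w,h,k:cv2.resize(c["img"][y:y+h,x:x+w,::-1],None,fx=k,fy=k,interpolation=cv2.INTER_CUBIC)
cv2.imwrite("pics/e.png",np.hstack([z(t,290,195,50,60,7),z(s,282,175,62,60,7)]))
E
```

```text
t 15.65 q [-0.5   0.73  1.71  0.    0.7  -0.47] pos [ 0.542  -0.1719  0.0325] F [-5.2  2.6 26.5] yawerr 0.0007  TURN -0.0007 SHIFT [-0.0004 -0.0017 -0.0001] w 0.0617
[ 0.52160667  1.05148522 -0.05301785]
```

View pics/e.png

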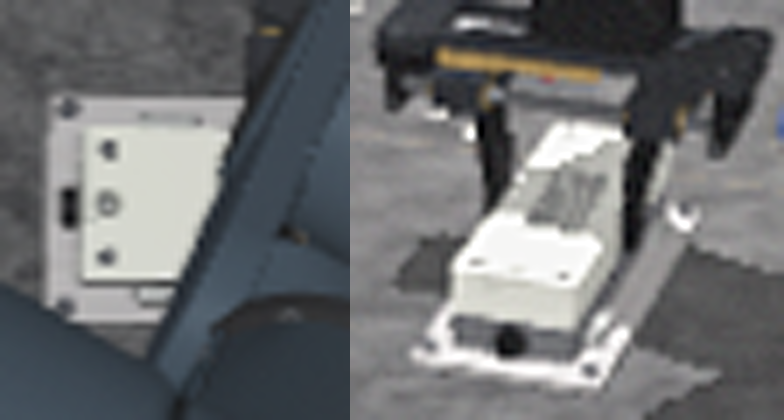

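The dowel end shows bright in the hole at (107,204) and the cover sits square on the grey trough, with no gap at (515,325). The height is 32.5 mm, which is flush, with 26 N pressing.

```bash
python3 -c "
from rig import robot
print(robot.hand_in())"
```

```text
the job is handed in; nothing more can be done
None
```

The strap is shut and let go, and the cover is on both dowels, pressed flush at about 26 N and still held; I handed the job in at about 16 s, with no verdict returned.

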